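# Bring up the tail slide of a sash clamp and hold its pin home

## Task

Get the sash clamp ready for its screw to be wound: pull up the plunger knob of the tail slide, slide it along the bar to the last hole before its jaw would push the glued-up panel, and let the pin down fully home in that hole. Do not push the panel or disturb the other things on the bench. Finish while still gripping the knob with the pin fully home: keep hold, do not let go.

Things in the scene. Friction and masses are not known exactly. Their poses are not given: they have to be found in the camera images.
- clamp: sash clamp fixed on the bench: aluminium box-section bar 545 mm long, 30 mm wide, flat top 44 mm above the bench, with round 12 mm holes at 40 mm pitch along its top, at y = -210, -170, -130 ... +190 mm. Origin: on the bench under the bar's centre line; y runs along the bar from the tail slide to the screw head with its tommy bar; z is up
- slide (a joint): place along the bar (m) of the tail slide, a dark casting 52 x 75 mm on the bar, body top 56 mm above the bench, with a jaw 60 mm wide, 86 mm high, at its panel end. 0 = the hole it starts in (knob axis at clamp y = -130 mm); grows towards the panel, 0.040 per hole; range -0.085 to 0.165. Pin home: about 1.5 mm of play; pin out: drags with about 3 N and stays where left
- plunger (a joint): lift (m) of the spring plunger in the tail slide: 0 = pin home, 12 mm deep in the hole; 0.012 = the round-nosed 10 mm pin just clears the bar's top; 0.015 = upper stop. The spring pushes it down with 6 N at 0, 12 N at 0.012. Let go between holes, the pin rests on the bar at about 0.012; within about 2 mm of a hole's centre it drops in
- knob (a point): centre of the plunger's black knob, an upright cylinder 28 mm across, 18 mm high (81 to 99 mm above the bench with the pin home), that moves with slide and plunger. Below it a steel barrel 21 mm across, top 76 mm above the bench, on the slide's body. The back of the jaw is 32 mm from the knob's axis on the panel side
- jaw_face (a point): centre of the flat face of the tail slide's jaw that looks at the panel, 45 mm ahead of the knob's axis along the bar and 55 mm above the bench; axes as the clamp's
- panel_edge (a point): middle of the edge, facing the tail slide's jaw, of a panel of three wooden boards glued edge to edge: 240 mm across the bar, 160 mm along it, 22 mm thick, 0.4 to 0.9 kg, lying loose on the bar and two bearers of its height. The point is 11 mm below the panel's top; the edge is square to the bar within 0.03 rad and starts 55 to 145 mm from the jaw face
- glue: white glue bottle standing on the bench, 54 mm across, 160 mm high; origin at the centre of its underside. Leave alone
- screwdriver: screwdriver with a blue handle lying on the bench past the tail end of the bar, across its line, 220 mm long. Leave alone
- file: file with a wooden handle lying on the bench beyond the clamp, 300 mm long. Leave alone

How it is judged:
On the way:
1. the plunger is pulled until its pin is out of the first hole (value of joint plunger above 0.009 m), for 0.1 s.
At the end, for the whole second after the job is handed in: the pin is home (plunger below 2 mm) in a later hole, the slide at rest, the jaw less than one 40 mm pitch (8 mm of grace) from the panel's edge, the panel within 6 mm of where it lay, and the fingers still hold the knob with over 2 N (value of joint plunger below 0.002 m and value of joint slide above 0.035 m and velocity of joint slide between -0.005 and 0.005 m/s and y of panel_edge in the frame of jaw_face between -0.003 and 0.048 m and distance of panel_edge from where it was at the start of the episode below 0.006 m and contact force between the fingers and plunger above 2 N); the arm keeps its last pose, push and grip.
It fails at once if the panel is pushed more than 6 mm (distance of panel_edge from where it was at the start of the episode above 0.006 m).
It fails at once if the glue bottle is knocked over or shifted more than 30 mm (angle between glue's own z axis and vertical above 0.6 rad or distance of glue from where it was at the start of the episode above 0.03 m).
It fails at once if the screwdriver or the file is shifted more than 30 mm (distance of any of screwdriver, file from where it was at the start of the episode above 0.03 m).
It also fails if it takes over 35 s, if anything falls off the work surface, if the arm or the gripper's body presses on something with over 40 N, if the wrist force passes 120 N, or if a joint passes its speed limit or range.

## Robot

A 6-joint arm with a two-finger parallel gripper is mounted at the origin on the work surface. World frame = base frame: x ahead of the robot, y to its left, z up, the work surface at z = 0. Lengths are in m, angles in rad, forces in N, time in s.
With the tool pointing down it reaches from about 0.325 to 0.85 m from the base axis. Payload 4.4 kg.
Tool frame: the origin (TCP) lies midway between the tips of the shut fingers; the grasp point (between the pads) lies 19 mm behind it; z points along the fingers, y is the line along which they close (so a half turn about z gives the same grasp; the last joint's range is limited). The gripper opens to 94 mm and grips with 3 to 60 N. Pads are 16 mm wide; open, the fingers measure 119 mm over their backs; the gripper's body (75 mm by 177 mm) begins 78 mm behind the grasp point.
Start: joints at [-1.484, 0.207, 1.542, -0, 1.393, -0.15], TCP at [0.135, -0.559, 0.166] pointing down, gripper open.
Joint ranges: [-2.73, 2.73], [-0.86, 2.22], [0.23, 2.46], [-1.11, 4.25], [0.08, 2.63], [-2.82, 2.82]. Speed limits (rad/s): [2.79, 2.79, 3.14, 3.14, 3.14, 3.14].

## Interface

Orientations are given as a unit quaternion [w, x, y, z].
In Python, from station import ctrl gives the robot as it stands. Calls block until the motion is done:
- ctrl.reach(position, orientation): joint-space move of the TCP to a pose.
- ctrl.move_linear(position, feed=0.15, rot=None, until_force=None): straight line of the TCP; rot=None keeps the orientation; feed is the mean speed in m/s. With until_force (N) it stops when the force on the tool has changed by that much, and returns True; else False.
- ctrl.movej(angles): joint-space move.
- ctrl.gripper_open() and ctrl.grab(grip_force=None): open the fingers fully, or close them until they stop; grip_force is the grip in N (None keeps the last).
- ctrl.sleep(seconds).
- ctrl.inverse_kinematics(position, orientation): joint angles nearest the present ones, or None.
- ctrl.grab_frame(name): name is "scene" or "top"; returns the picture (420x560x3 uint8, red, green, blue); there is no depth.
- ctrl.camera_params(name): a dict with "mtx" (3x3 intrinsics, pixels), "camera_from_world" (4x4, takes a point from world to camera coordinates). Camera axes: x right, y down, z forward; pixel columns grow to the right and rows downward; lengths in m; the calibration is good to about 2 mm. A picture is of the moment at which its call begins. camera_params takes no time and is no camera call.
A pose or a line that the arm cannot do raises ctrl.Unreachable and nothing moves.
- ctrl.finish_job(): hands the job in; it is judged then, once.
Trained networks look in the newest picture that a camera, given by its name, has taken for a name from the list of things; names that differ only in an ending like _2 or _b are one class to them, and where a whole thing is asked for, a point or a joint stands for the part that bears it (a point fixed in the world has none). Each returns a list of dicts, best first, with "conf" (0 to 1); they miss things now and then, are a little off and sometimes report something else, mostly with a low value. They report only what shows in the picture. A call takes as long as a camera call.
- ctrl.masks_of(name, camera): "mask" (420x560 bool, what is visible of it) and "extent" ([left, top, right, bottom] in pixels, round what is visible of it).
Readings, each from a call of its own:
- ctrl.read_time(): time.
- ctrl.read_qpos(): joint angles.
- ctrl.read_dq(): joint speeds.
- ctrl.read_joint_efforts(): joint torques, N m.
- ctrl.read_tcp_pos(): TCP position.
- ctrl.read_eef_rot(): TCP orientation.
- ctrl.read_wrist_force(): force on the tool from outside, world axes, zero at the start.
- ctrl.read_wrist_torque(): the same for the moment, N m.
- ctrl.read_finger_gap(): finger opening in m.
- ctrl.read_gripper_force(): force on a finger pad.
Only numpy, scipy, OpenCV 4.12 (cv2) and the standard library are available. Lean on these libraries where they do the work, as an engineer would, in place of code of your own. Each camera call takes 0.05 s, during which the arm holds its last target. There are 200 camera calls.

## Working session

There is one attempt and no reset: what is moved stays moved. The work goes in short steps, each a Python script; the robot and the scene stay as the last script left them, time stands still between calls to the robot, and variables do not carry over. Pictures are saved under pics/ and viewed, at most 10 in all, crops included, and the job is handed in when it is done.

```bash
mkdir -p pics; cat > h.py <<'E'
import numpy as np, cv2
from station import ctrl
def snap(n,f):
    im=ctrl.grab_frame(n); cv2.imwrite(f'pics/{f}.png',im[:,:,::-1]); return im
def proj(n,p):
    c=ctrl.camera_params(n); T=np.array(c['camera_from_world']); q=(T[:3,:3]@np.atleast_2d(p).T).T+T[:3,3]
    u=(np.array(c['mtx'])@q.T).T; return u[:,:2]/u[:,2:]
def back(n,uv,z):
    c=ctrl.camera_params(n); T=np.array(c['camera_from_world']); R=T[:3,:3]; o=-R.T@T[:3,3]
    uv=np.atleast_2d(uv); d=(R.T@np.linalg.inv(c['mtx'])@np.c_[uv,np.ones(len(uv))].T).T
    return o+d*((z-o[2])/d[:,2])[:,None]
E
python3 - <<'E'
from h import *
a=snap('scene','s0'); b=snap('top','t0')
for c in('scene','top'):
  p=ctrl.camera_params(c);T=np.array(p['camera_from_world']);print(c,np.round(p['mtx'],1).tolist(),np.round(-T[:3,:3].T@T[:3,3],3))
  for n in('clamp','knob','slide','jaw_face','panel_edge','glue'):
    for m in ctrl.masks_of(n,c)[:2]:
      ys,xs=np.nonzero(m['mask']);print(c,n,round(m['conf'],2),m['extent'],xs.mean().round(1),ys.mean().round(1),len(xs))
E
```

```text
scene [[388.4, 0.0, 279.4], [0.0, 388.4, 210.5], [0.0, 0.0, 1.0]] [1.338 0.052 0.676]
scene clamp 0.82 [211.4, 196.5, 487.2, 248.6] 334.6 221.5 3996
scene clamp 0.29 [247.5, 192.0, 260.6, 204.2] 252.7 199.0 113
scene slide 0.7 [241.4, 195.6, 273.1, 230.8] 255.7 213.4 887
scene jaw_face 0.95 [240.8, 194.1, 277.0, 227.7] 255.9 213.4 860
scene panel_edge 0.75 [310.5, 187.0, 383.1, 256.8] 345.8 221.9 4187
scene glue 0.63 [195.5, 203.1, 222.5, 268.9] 207.5 240.0 1161
top [[445.4, 0.0, 277.1], [0.0, 445.4, 205.2], [0.0, 0.0, 1.0]] [0.446 0.032 0.97 ]
top clamp 0.89 [56.1, 196.7, 387.1, 267.3] 234.5 239.6 4862
top knob 0.7 [321.9, 233.0, 337.0, 248.9] 330.1 241.0 174
top slide 0.63 [305.7, 225.9, 343.5, 260.8] 324.2 243.2 952
top jaw_face 0.57 [307.0, 229.4, 343.8, 258.1] 324.0 243.3 961
top panel_edge 0.98 [169.6, 178.6, 253.5, 299.5] 213.5 238.9 8889
```

View pics/t0.png

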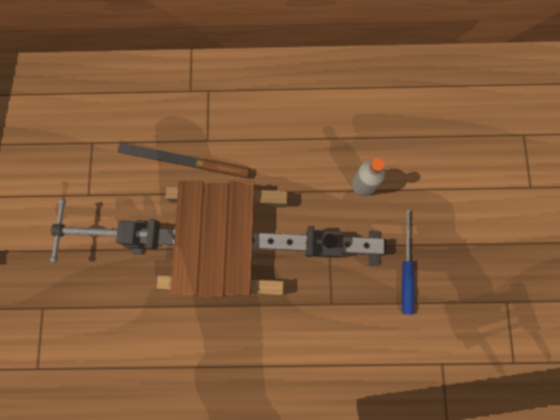

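View pics/s0.png

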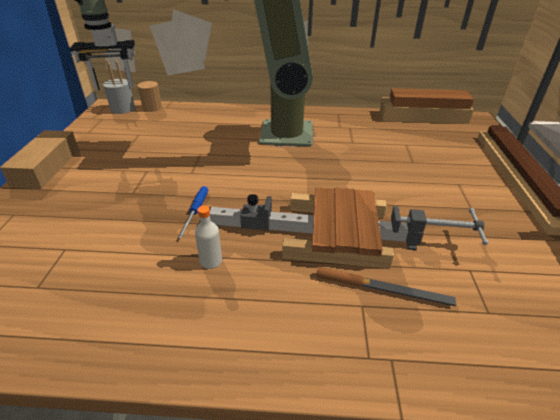

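The top view shows the bar running left (screw, +y) to right (tail). The knob is near (330,241), the jaw near u=311 and the panel's right edge near u=253, with holes at about u=270, 289, 348 and 366. In the scene view the knob is near (252,199). Next I'll refine these positions.

```bash
python3 - <<'E'
from h import *
im=cv2.imread('pics/t0.png'); c=im[195:290,240:395]; cv2.imwrite('pics/t0c.png',cv2.resize(c,None,fx=5,fy=5,interpolation=cv2.INTER_CUBIC))
im=cv2.imread('pics/s0.png'); c=im[180:265,205:345]; cv2.imwrite('pics/s0c.png',cv2.resize(c,None,fx=5,fy=5,interpolation=cv2.INTER_CUBIC))
E
```

```text
(no output)
```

View pics/t0c.png

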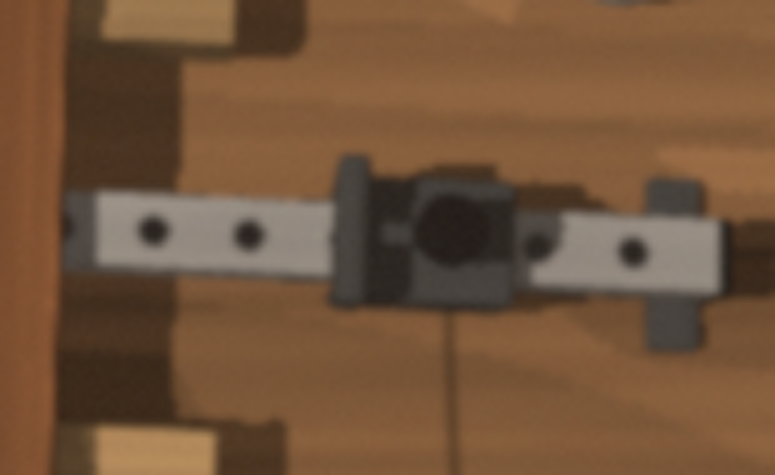

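View pics/s0c.png

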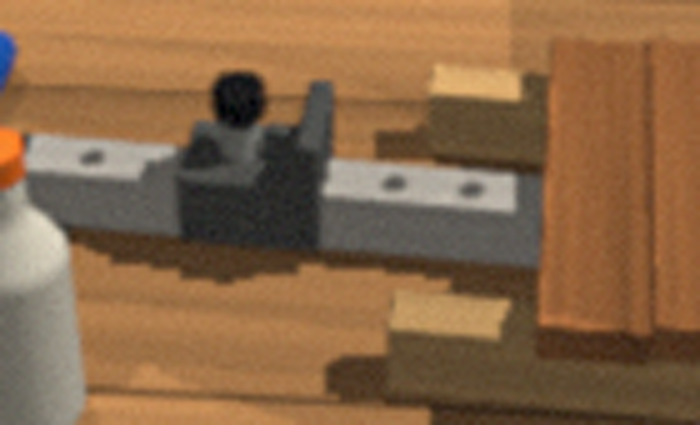

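The crops give hole centres at crop pixels (153,231), (248,236), (538,247) and (633,253), the knob at about (452,231), and the panel's top edge from (66,150) to (54,475). I'll convert these to world coordinates.

```bash
python3 - <<'E'
from h import *
f=lambda p,o:(np.array(p,float)+.5)/5-.5+o
O=[240,195]
H=back('top',f([(153,231),(248,236),(538,247),(633,253)],O),.044); cy=np.array([-.01,-.05,-.17,-.21])
A=np.c_[cy,np.ones(4)]; s,r,_,_=np.linalg.lstsq(A,H[:,:2],rcond=None); print(H.round(4),s.round(4)); 
print('resid',(A@s-H[:,:2]).round(4))
d=s[0]/np.linalg.norm(s[0]); o=s[1]
print('scale',np.linalg.norm(s[0]),'yaw of bar',np.arctan2(-d[0],d[1]))
k=o-.13*d; print('knob from holes',k, 'knob px back',back('top',f([(452,231)],O),.099), 'scene',back('scene',f([(239,98)],[205,180]),.09))
hs=back('scene',f([(92,158),(394,184),(472,190)],[205,180]),.044)
print('scene holes clamp',(((hs[:,:2]-o)@d).round(4), ((hs[:,:2]-o)@[-d[1],d[0]]).round(4)))
P=back('top',f([(66,150),(54,475)],O),.066)[:,:2]-o
e=np.c_[P@[d[1],-d[0]],P@d]; yb=e[0,1]-e[0,0]*(e[1,1]-e[0,1])/(e[1,0]-e[0,0]); print('edge top',e.round(4),yb)
P=back('scene',f([(548,100),(541,325)],[205,180]),.066)[:,:2]-o
e=np.c_[P@[d[1],-d[0]],P@d]; print('edge scene',e.round(4))
J=back('top',f([(338,155),(332,305)],O),.086)[:,:2]-o; print('jaw face',(J@d).round(4))
print('proj knob', proj('top',[[*k,.099]])[0], proj('scene',[[*k,.09]])[0])
q=ctrl.read_eef_rot();print(q,ctrl.read_tcp_pos())
E
```

```text
[[ 0.5576  0.0594  0.044 ]
 [ 0.5549  0.0198  0.044 ]
 [ 0.5484 -0.1007  0.044 ]
 [ 0.5452 -0.14    0.044 ]] [[0.0598 0.9988]
 [0.5581 0.0695]]
resid [[-0.0001  0.0001]
 [ 0.0002 -0.0002]
 [-0.0004  0.0004]
 [ 0.0003 -0.0003]]
scale 1.0006092357508158 yaw of bar -0.059839900865957994
knob from holes [ 0.55031804 -0.06026427] knob px back [[ 0.5490961  -0.05947282  0.099     ]] scene [[ 0.5503098  -0.06304409  0.09      ]]
scene holes clamp (array([-0.2125, -0.0527, -0.0122]), array([-0.0017, -0.002 , -0.0015]))
edge top [[ 0.0293  0.0265]
 [-0.102   0.0238]] 0.025875060910052775
edge scene [[-0.052   0.0227]
 [ 0.1221  0.0289]]
jaw face [-0.0843 -0.0839]
proj knob [330.380669   240.17297328] [253.48895854 199.250932  ]
[ 4.21407417e-05  9.92935665e-01  1.18653961e-01 -1.62478474e-05] [ 0.13544629 -0.55884147  0.16600542]
```

The gap is about 111 mm (jaw face at −0.085, edge at +0.026), confirmed by both cameras, so the target is two holes (slide 0.080, about 31 mm left). Now I'll approach and grip across the bar.

```bash
cat >> h.py <<'E'
from scipy.spatial.transform import Rotation as Rn
d=np.array([.0598,.9982,0]); n=np.array([.9982,-.0598,0]); K=np.array([.5502,-.0602,0])
def quat(s):
    y=s*n; z=np.array([0,0,-1.]); R=np.c_[np.cross(y,z),y,z]; x=Rn.from_matrix(R).as_quat(); return np.r_[x[3],x[:3]]
def st(t=''):
    print(t,'t',round(ctrl.read_time(),2),'tcp',np.round(ctrl.read_tcp_pos(),4),'F',np.round(ctrl.read_wrist_force(),1),'gap',round(ctrl.read_finger_gap(),4),'grip',np.round(ctrl.read_gripper_force(),1))
E
python3 - <<'E'
from h import *
p=K+[0,0,.17]; best=None
for s in(1,-1):
    j=ctrl.inverse_kinematics(p,quat(s)); print(s,None if j is None else np.round(j,2))
    if j is not None and (best is None or abs(j[5])<abs(best[1][5])): best=(s,j)
s=best[0]; ctrl.reach(p,quat(s)); st('above')
print(ctrl.move_linear(K+[0,0,.0725],feed=.08,until_force=8)); st('down')
snap('top','t1'); snap('scene','s1')
E
python3 - <<'E'
import cv2,numpy as np
a=cv2.imread('pics/t1.png')[180:300,260:400];b=cv2.imread('pics/s1.png')[130:250,185:325]
cv2.imwrite('pics/c1.png',np.hstack([cv2.resize(x,None,fx=2.8,fy=2.8,interpolation=2) for x in(a,b)]))
E
```

```text
1 [-0.27  0.16  1.59 -0.    1.39 -0.21]
-1 None
above t 3.01 tcp [ 0.5501 -0.0611  0.17  ] F [-0.2 -1.   0.6] gap 0.0939 grip 0.0
False
down t 4.38 tcp [ 0.5509 -0.0604  0.0732] F [ 0.  -0.7 -0.1] gap 0.0942 grip 0.0
```

View pics/c1.png

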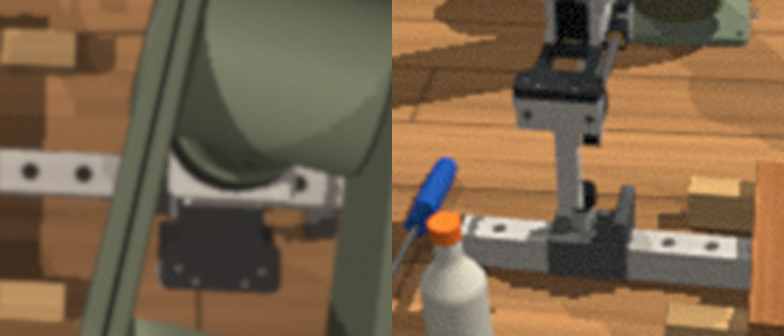

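The scene crop shows the finger in front of the knob, with the knob's right part visible to its right. I'll check by projection whether that offset is just parallax.

```bash
python3 - <<'E'
from h import *
t=np.array(ctrl.read_tcp_pos())
for nm,p in [('finger back edges',[t+.0595*n+e*.008*d+[0,0,.019] for e in(-1,0,1)]),('knob edges',[K+e*.014*d+[0,0,.09] for e in(-1,0,1)])]:
    print(nm,((proj('scene',p)-[185,130])*2.8).round(1).tolist())
E
python3 - <<'E'
import cv2
b=cv2.imread('pics/s1.png')[180:220,230:280];cv2.imwrite('pics/c2.png',cv2.resize(b,None,fx=14,fy=14,interpolation=2))
E
```

```text
finger back edges [[170.2, 232.0], [179.4, 232.8], [188.5, 233.6]]
knob edges [[176.6, 192.6], [191.9, 193.8], [207.1, 195.1]]
```

View pics/c2.png

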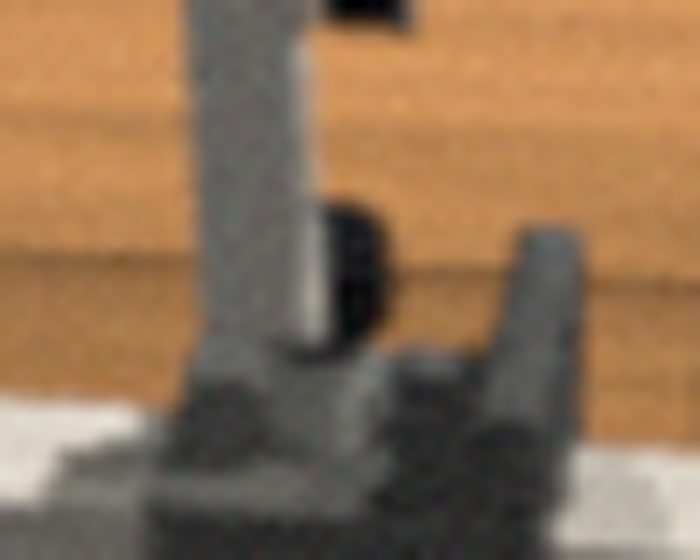

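The finger's lower end is ambiguous in this crop: it could be hidden by the slide or simply be the tip. I'll settle it by differencing against the first picture.

```bash
python3 - <<'E'
from h import *
a=cv2.imread('pics/s0.png').astype(int);b=cv2.imread('pics/s1.png').astype(int)
D=cv2.GaussianBlur(np.abs(a-b).max(2).astype(np.uint8),(3,3),0)
for r in range(190,226,2): print(r,D[r,236:268].tolist())
t=np.array(ctrl.read_tcp_pos())
for s in(1,-1): print(s,[proj('scene',t+s*o*n+[0,0,z]).round(1).tolist()[0] for o in(.047,.0595) for z in(0,.05,.1)])
E
```

```text
190 [11, 11, 11, 10, 11, 11, 13, 32, 61, 76, 76, 74, 76, 75, 65, 49, 31, 17, 11, 11, 10, 11, 11, 10, 9, 9, 11, 11, 10, 9, 8, 9]
192 [10, 10, 10, 11, 10, 9, 12, 32, 65, 85, 88, 87, 86, 86, 77, 59, 38, 19, 10, 10, 10, 11, 11, 10, 10, 10, 11, 11, 10, 9, 9, 11]
194 [9, 9, 9, 9, 10, 11, 12, 26, 58, 82, 85, 78, 67, 59, 57, 60, 53, 29, 11, 8, 9, 10, 10, 10, 11, 11, 11, 10, 10, 10, 10, 10]
196 [8, 10, 11, 10, 9, 10, 11, 23, 50, 70, 64, 53, 57, 70, 81, 94, 89, 53, 19, 9, 8, 9, 11, 9, 8, 10, 11, 11, 10, 10, 9, 10]
198 [9, 10, 10, 9, 8, 8, 10, 16, 32, 44, 48, 58, 74, 79, 81, 98, 97, 57, 18, 8, 8, 8, 9, 10, 9, 8, 8, 8, 10, 10, 9, 10]
200 [8, 8, 9, 8, 7, 7, 8, 13, 29, 42, 46, 57, 76, 85, 91, 109, 111, 68, 24, 9, 8, 9, 9, 8, 7, 8, 7, 6, 7, 8, 8, 6]
202 [10, 9, 10, 11, 10, 9, 9, 13, 29, 48, 50, 51, 68, 86, 98, 116, 116, 71, 23, 7, 6, 7, 9, 9, 8, 9, 9, 10, 11, 9, 8, 7]
204 [7, 7, 9, 11, 10, 10, 11, 14, 21, 25, 25, 25, 32, 40, 46, 59, 63, 42, 17, 8, 8, 10, 10, 10, 11, 12, 11, 10, 8, 6, 6, 7]
206 [6, 7, 9, 9, 7, 7, 11, 15, 21, 23, 20, 17, 16, 12, 8, 6, 5, 6, 8, 9, 10, 12, 11, 11, 12, 10, 8, 10, 9, 7, 
[... 492 characters left out ...]
 16, 11, 9, 9, 10, 11, 12, 12, 12, 12, 13, 11, 8, 8, 9, 7, 6, 7, 7, 8, 9, 9, 7, 6, 6, 7, 7, 7]
218 [6, 6, 6, 6, 7, 6, 5, 6, 7, 7, 7, 7, 6, 5, 5, 4, 4, 5, 6, 6, 6, 6, 9, 11, 9, 7, 6, 6, 6, 7, 8, 7]
220 [8, 8, 7, 6, 5, 5, 4, 5, 6, 6, 6, 7, 6, 5, 6, 5, 6, 9, 8, 6, 5, 5, 5, 7, 8, 7, 8, 8, 7, 6, 6, 5]
222 [8, 6, 5, 5, 5, 5, 6, 6, 6, 7, 7, 6, 7, 8, 8, 8, 8, 8, 8, 9, 8, 6, 5, 7, 7, 7, 7, 8, 7, 5, 5, 5]
224 [7, 7, 7, 8, 7, 6, 7, 8, 8, 7, 7, 7, 6, 7, 6, 5, 6, 6, 7, 8, 8, 8, 8, 10, 10, 7, 5, 5, 5, 7, 9, 7]
1 [[250.3, 216.0], [249.5, 199.8], [248.7, 182.4], [249.4, 219.2], [248.5, 202.9], [247.6, 185.4]]
-1 [[256.8, 194.0], [256.2, 178.3], [255.6, 161.5], [257.6, 191.3], [257.0, 175.6], [256.5, 159.0]]
```

```bash
python3 - <<'E'
from h import *
t=np.array(ctrl.read_tcp_pos()); print(t, ctrl.read_eef_rot(), quat(1), np.round(ctrl.read_qpos(),3))
print('top crop body corners',[((proj('top',t+a*.0885*n+b*.0375*d+[0,0,z])[0]-[260,180])*2.8).round().tolist() for z in(.097,.16) for a in(-1,1) for b in(-1,1)])
print('top fingers',[proj('top',t+a*.05*n+[0,0,.05])[0].round(1).tolist() for a in(-1,1)])
print('scene body crop',[((proj('scene',t+a*.0885*n+b*.0375*d+[0,0,z])[0]-[185,130])*2.8+[392,0]).round().tolist() for z in(.097,) for a in(-1,1) for b in(-1,1)])
for c in('scene','top'): print(c,np.round(ctrl.camera_params(c)['camera_from_world'],3).tolist())
b=cv2.imread('pics/s1.png')[60:230,180:330];cv2.imwrite('pics/c3.png',cv2.resize(b,None,fx=3.5,fy=3.5,interpolation=2))
E
```

```text
[ 0.55079268 -0.06034542  0.07320779] [5.96527169e-04 7.27935239e-01 6.85645535e-01 3.65187589e-04] [0.         0.72794252 0.68563816 0.        ] [-0.265  0.256  1.685 -0.     1.199 -0.206]
top crop body corners [[265.0, 296.0], [146.0, 291.0], [268.0, 23.0], [154.0, 19.0], [282.0, 294.0], [153.0, 288.0], [285.0, -1.0], [161.0, -6.0]]
top fingers [[331.1, 264.7], [332.3, 212.6]]
scene body crop [[558.0, 65.0], [638.0, 71.0], [515.0, 175.0], [607.0, 182.0]]
scene [[-0.065, 0.998, 0.008, 0.029], [0.615, 0.046, -0.787, -0.294], [-0.786, -0.046, -0.617, 1.471], [0.0, 0.0, 0.0, 1.0]]
top [[-0.014, -1.0, -0.016, 0.054], [-0.98, 0.017, -0.198, 0.629], [0.198, 0.013, -0.98, 0.862], [0.0, 0.0, 0.0, 1.0]]
```

View pics/c3.png

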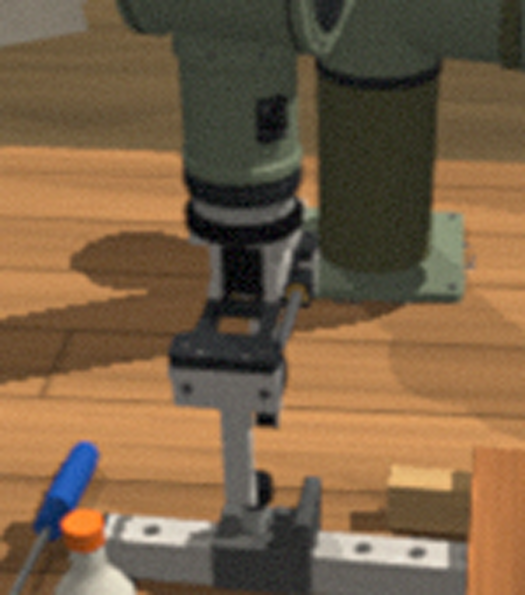

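The crop shows the open fingertips ending about 12 rows (about 35 mm) higher than the TCP predicts, so they may swing down as they close. I'll test this safely in the air above the knob.

```bash
python3 - <<'E'
from h import *
p0=np.array([.135446,-.558841,.166]); print('start tip',proj('scene',p0))
ctrl.move_linear(K+[0,0,.18],feed=.15)
a=snap('scene','s2'); ctrl.grab(5); st('shut'); b=snap('scene','s3'); t=np.array(ctrl.read_tcp_pos())
print('tcp px',proj('scene',t).round(1), 'open tips',[proj('scene',t+s*.053*n).round(1).tolist() for s in(1,-1)])
u,v=proj('scene',t)[0].astype(int)
cut=lambda i:cv2.resize(i[v-80:v+50,u-35:u+35,::-1],None,fx=4.5,fy=4.5,interpolation=2)
i=[cut(a),cut(b)]; 
for x in i: cv2.drawMarker(x,(157,360),(0,0,255),0,14,1)
cv2.imwrite('pics/c4.png',np.hstack(i))
E
```

```text
start tip [[117.76075539  99.92238366]]
shut t 6.81 tcp [ 0.5502 -0.0602  0.18  ] F [-0.9 -0.5  0.8] gap 0.0005 grip 0.0
tcp px [[252.3 169. ]] open tips [[[248.1, 181.2]], [[256.1, 157.8]]]
```

View pics/c4.png

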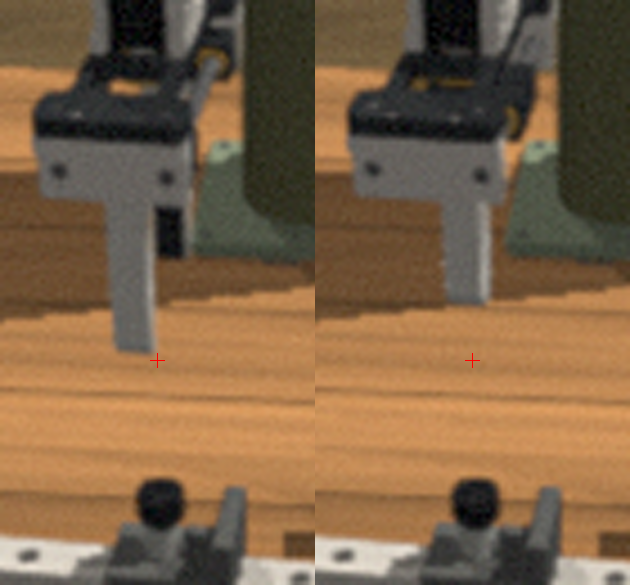

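With the fingers shut, the tip still shows about 15 px above the TCP projection, in both the open and shut states. The top view rules out a horizontal error. So the real tips sit about 44 mm above the reported TCP. I'll go lower under a force guard and check through the finger gap: knob 28, barrel 21, body 52.

```bash
python3 - <<'E'
from h import *
ctrl.gripper_open(); st('open')
print(ctrl.move_linear(K+[0,0,.030],feed=.1,until_force=6)); st('down')
snap('scene','s4'); t=np.array(ctrl.read_tcp_pos()); print([proj('scene',t+.0595*n+[0,0,z]).round(1).tolist() for z in(0,.044)])
ctrl.grab(8); st('grip8'); im=snap('scene','s5')
c=lambda f:cv2.resize(cv2.imread(f'pics/{f}.png')[150:250,215:285],None,fx=5,fy=5,interpolation=2)
cv2.imwrite('pics/c5.png',np.hstack([c('s4'),c('s5')]))
E
```

```text
open t 8.31 tcp [ 0.5502 -0.0602  0.18  ] F [-0.1  0.   0.3] gap 0.0941 grip 0.0
False
down t 9.96 tcp [ 0.551  -0.0604  0.0308] F [-0.1 -0.4 -0.2] gap 0.0942 grip 0.0
[[[250.0, 232.3]], [[249.3, 218.8]]]
grip8 t 11.03 tcp [ 0.5502 -0.0602  0.03  ] F [0.1 0.1 0.1] gap 0.0277 grip 8.0
```

View pics/c5.png

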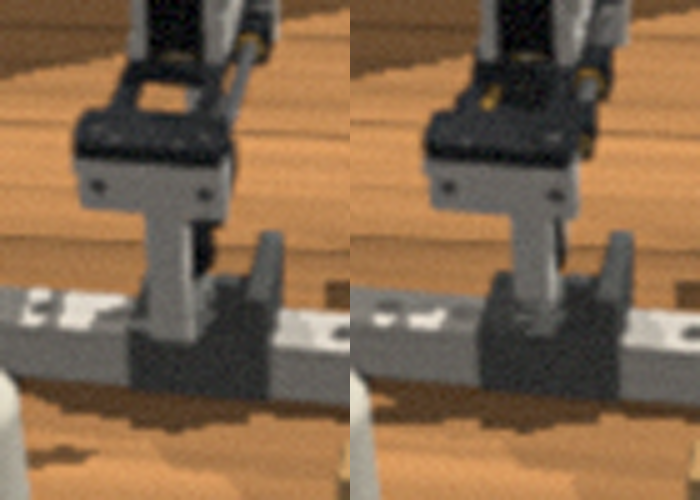

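The gap is 27.7 mm, so the fingers hold the knob, with the tip at row ~218 as predicted by the 44 mm offset. Now I'll grip firmly and lift.

```bash
python3 - <<'E'
from h import *
ctrl.grab(45); st('grip'); p=np.array(ctrl.read_tcp_pos())
np.save('p.npy',p)
for z in(.006,.012,.0138):
    ctrl.move_linear(p+[0,0,z],feed=.03); st(f'lift{z}')
ctrl.sleep(.15)
ctrl.move_linear(p+[0,0,.0138]+.02*d,feed=.04); st('20mm')
E
```

```text
grip t 11.3 tcp [ 0.5502 -0.0602  0.03  ] F [ 0.1 -0.5 -0.4] gap 0.027 grip 45.0
lift0.006 t 11.65 tcp [ 0.5501 -0.0602  0.0353] F [ 3.9 -1.  -9. ] gap 0.0271 grip 45.0
lift0.012 t 12.0 tcp [ 0.5501 -0.0601  0.0413] F [  5.1  -1.1 -12.4] gap 0.0268 grip 45.0
lift0.0138 t 12.25 tcp [ 0.5501 -0.0602  0.0432] F [  5.2  -1.  -13.6] gap 0.0274 grip 45.0
20mm t 13.05 tcp [ 0.5512 -0.0405  0.0432] F [  4.8  -1.2 -12.3] gap 0.0269 grip 45.0
```

```bash
python3 - <<'E'
from h import *
p=np.load('p.npy')
ctrl.move_linear(p+[0,0,.0138]+.08*d,feed=.05); st('80mm')
for z in(.010,.006,.003,.0):
    r=ctrl.move_linear(p+[0,0,z]+.08*d,feed=.03); st(f'z{z}')
snap('scene','s6');snap('top','t6')
im=cv2.imread('pics/s6.png')[165:265,205:345];cv2.imwrite('pics/c6.png',cv2.resize(im,None,fx=5,fy=5,interpolation=2))
E
```

```text
80mm t 14.4 tcp [0.5549 0.0188 0.0432] F [  5.2  -1.6 -13.7] gap 0.027 grip 45.0
z0.01 t 14.68 tcp [0.5549 0.0188 0.0394] F [  4.5  -2.8 -11.5] gap 0.0273 grip 45.0
z0.006 t 14.96 tcp [0.5549 0.0189 0.0356] F [ 3.2 -2.9 -9.5] gap 0.0275 grip 45.0
z0.003 t 15.21 tcp [0.555  0.0194 0.0329] F [ 2.5 -3.4 -7.8] gap 0.0272 grip 45.0
z0.0 t 15.46 tcp [0.555  0.0196 0.0301] F [ 3.1 -3.  -6.3] gap 0.0271 grip 45.0
```

View pics/c6.png

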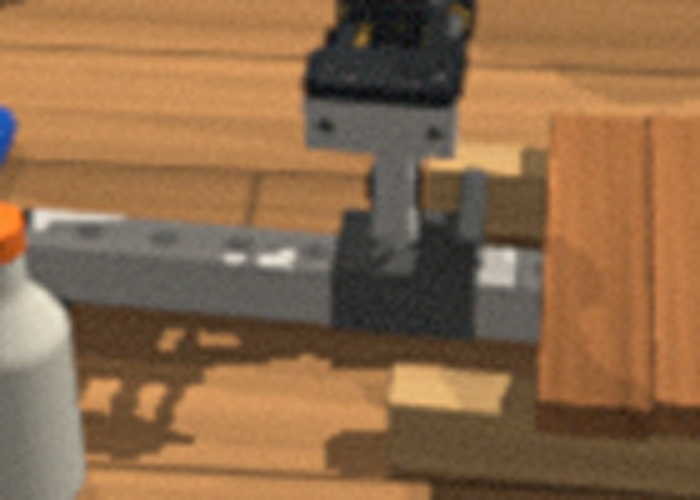

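The scene shows the slide two holes on with about 31 mm to an undisturbed panel. The spring load fell to about 6 N, which matches a pin that is home. I'll press lightly until it seats, then check and hand in.

```bash
python3 - <<'E'
from h import *
p=np.load('p.npy')
print(ctrl.move_linear(p+[0,0,-.004]+.08*d,feed=.015,until_force=9)); st('seat')
ctrl.sleep(.3); st('rest')
q=np.array(ctrl.read_tcp_pos()); f0=ctrl.read_wrist_force()
b=snap('top','t7')
for m in ctrl.masks_of('panel_edge','top')[:1]: print(m['conf'],m['extent'])
E
```

```text
True
seat t 15.77 tcp [0.5551 0.0195 0.0299] F [0.4 0.5 5.7] gap 0.027 grip 45.0
rest t 16.07 tcp [0.5551 0.0195 0.0299] F [-0.6  0.3  7. ] gap 0.0274 grip 45.0
0.65 [170.9, 179.9, 245.5, 298.1]
```

The pin is bottomed at the original home height: TCP z is 0.0299 against 0.030 at the start, and the load flipped to +7 N. The panel edge is unchanged in the scene view (crop u≈548 before and after).

```bash
python3 -c "
from h import *
print(ctrl.finish_job()); st()"
```

```text
the job is handed in; nothing more can be done
None
the job is handed in; nothing more can be done
```

I handed the job in with the tail slide two holes on (slide ≈ 0.080 m), the pin home, the jaw about 31 mm short of a panel that had not visibly moved, and the knob still gripped at 45 N; no verdict was returned.

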